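# One turn of the syringe doser's hand wheel

## Task

Advance the syringe doser by one dose: with the fingertips, push the red upright handle of its hand wheel clockwise (seen from above) through exactly one full turn, so that the handle stops back where it began. Do not lift the wheel, which would pull its clutch, and leave the glassware and bottles around the doser undisturbed; then move clear.

Things in the scene. Friction and masses are not known exactly. Their poses are not given: they have to be found in the camera images.
- wheel (a joint): angle of the hand wheel in rad, growing clockwise seen from above; starts anywhere between -1.2 and 1.2, one full turn adds 6.283; it runs from -5 to 20 without a stop between. At 0 the handle points along the doser's -x. The wheel turns stiffly on an upright axis (about 2 N at the handle), stays where it is left, and moves the pusher 12 mm a turn.
- handle (a point): point on the centre line of the red upright handle, 60 mm from the wheel's axis, 118 mm above the table. The handle is a round plastic grip 16 to 20 mm in diameter, its red part reaching from 88 to 136 mm above the table; it stands on the rim and turns with the wheel, and does not spin.
- wheel_centre (a point): point on the wheel's upright axis, 80 mm above the table. The steel wheel has a rim 14 mm thick, centred 60 mm from the axis, its top 87 mm above the table, with three spokes, and a hub 34 mm wide whose top (with its nut) is 91 mm above the table. Everything else on the doser is lower than the rim's top.
- clutch (a joint): height in m by which the wheel is lifted on its shaft off the clutch seat; 0 seated, 0.012 at most; a spring and its weight press it down (7 to 10 N needed to begin lifting).
- pusher (a joint): travel in m of the grey pusher block that drives the syringe plunger; follows the wheel, 12 mm forward a turn.
- doser: hand-cranked syringe doser, screwed to the table: aluminium base plate 360 x 90 mm, blue gear case 92 x 80 mm under the wheel, guide rods and a clear syringe beyond it. Origin on the table under the wheel's axis; x runs along the base plate from the wheel to the syringe (the plate spans x = -65 to 295 mm, y = -45 to 45 mm), z up. Its parts other than the wheel are below 83 mm.
- petri_dish: closed clear petri dish, 90 mm wide, 15 mm high; loose bystander, origin at the centre of its underside
- small_beaker: clear glass beaker, 59 x 53 mm, 67 mm high; loose bystander, origin at the centre of its underside
- brown_dropper: brown bottle with black cap, 27 mm wide, 61 mm high; loose bystander, origin at the centre of its underside
- flask_right: conical flask with stopper and green content, 69 mm wide, 131 mm high, right of the doser; loose bystander, origin at the centre of its underside
- flask_left: conical flask with stopper and green content, 63 mm wide, 120 mm high, left of the doser; loose bystander, origin at the centre of its underside
- amber_dropper: amber dropper bottle with red bulb, 29 mm wide, 93 mm high; loose bystander, origin at the centre of its underside

How it is judged:
By the outcome, as a careful person would: the job done as asked, in the order asked, and still so for the second after the job is handed in, with the robot touching nothing.
It also fails if it takes over 59 s, if anything falls off the work surface, if the arm or the gripper's body presses on something with over 40 N, if the wrist force passes 120 N, or if a joint passes its speed limit or range.

## Robot

A 6-joint arm with a two-finger parallel gripper is mounted at the origin on a cart in front of the work surface, level with it; the furniture and walls round the work are solid. World frame = base frame: x ahead of the robot, y to its left, z up, the work surface at z = 0. Lengths are in m, angles in rad, forces in N, time in s.
With the tool pointing down it reaches from about 0.25 to 0.775 m from the base axis. Payload 4 kg.
Tool frame: the origin (TCP) lies midway between the tips of the shut fingers; the grasp point (between the pads) lies 19 mm behind it (robot.tcp_to_grasp is the z of the grasp point in the tool frame, in m); z points along the fingers, y is the line along which they close (so a half turn about z gives the same grasp; the last joint's range is limited). The gripper opens to 94 mm and grips with 3 to 60 N. Pads are 16 mm wide; open, the fingers measure 119 mm over their backs; the gripper's body (75 mm by 177 mm) begins 78 mm behind the grasp point.
Start: joints at [1.086, 0.087, 1.371, -0, 1.684, -0.103], TCP at [0.205, 0.51, 0.206] pointing down, gripper open.
Joint ranges: [-3.1, 3.1], [-0.76, 2.03], [0.27, 2.55], [-1.08, 4.22], [0.17, 2.65], [-2.57, 2.57]. Speed limits (rad/s): [2.79, 2.79, 3.14, 3.14, 3.14, 3.14].

## Interface

Orientations are given as [roll, pitch, yaw] about the fixed x, y, z axes, in that order (R = Rz(yaw) Ry(pitch) Rx(roll)).
In Python, from bench import robot gives the robot as it stands. The module is installed in compiled form; this text tells all that it offers.
- The arm moves only by the tool move_arm, never from a script. Its argument "motion" is one flat list of numbers, 7 for each row, row after row: the turn, a rotation vector about the tool's x, y, z in units of 45 degrees (1.0 is 45 degrees), then the shift along the tool's x, y, z in units of 100 mm (1.0 is 100 mm), then the opening, from 0 (shut) to 1 (fully open). A call has 1 to 12 rows; each row shifts and turns the commanded pose from where the row before left it, along the tool's axes as they then stand; what a row does not reach is not made up. A row lasts 1/12 s, in which the tool goes at most 41.7 mm and 7.16 degrees, less where a joint would pass 70% of its speed; a pose out of reach is approached as far as the arm can. A call with a number of a shift or a turn outside -1 to 1 is refused whole. A call with a gripper value outside its range is refused whole. The fingers move at their own pace and stop on an object; the grip force is fixed at half the most. Time passes only in rows, so rows that do not move let the fingers close. It gives the time, the measured TCP pose, the force, the opening and the grip force at its end, in the units of the state.
- robot.get_obs(): the state, without advancing time (a new reading comes with each control period).
- robot.snapshot(name): name is "scene" or "top"; returns the picture (384x512x3 uint8, red, green, blue); there is no depth.
- robot.get_calibration(name): a dict with "fx", "fy", "cx", "cy" (pixels), "R" (3x3) and "t" (3): a world point X has camera coordinates R X + t. Camera axes: x right, y down, z forward; pixel columns grow to the right and rows downward; lengths in m; the calibration is good to about 2 mm. A picture is of the moment at which its call begins. get_calibration takes no time and is no camera call.
- robot.close_job(): hands the job in; it is judged then, once.
The state is a dict: "time": time; "joint_positions": joint angles; "qvel": joint speeds; "joint_torque": joint torques, N m; "tool_pos": TCP position; "ee_rot": TCP orientation; "wrist_force": force on the tool from outside, world axes, zero at the start; "wrist_torque": the same for the moment, N m; "width": finger opening in m; "finger_force": force on a finger pad.
Only numpy, scipy, OpenCV 4.12 (cv2) and the standard library are available. Lean on these libraries where they do the work, as an engineer would, in place of code of your own. Each camera call takes 0.05 s, during which the arm holds its last target. There are 200 camera calls.

## Working session

There is one attempt and no reset: what is moved stays moved. The work goes in short steps, Python scripts to look and compute and a tool call to move; the robot and the scene stay as the last step left them, time stands still between calls to the robot, and variables do not carry over. Pictures are saved under pics/ and viewed, at most 10 in all, crops included, and the job is handed in when it is done.

Besides the shell and the picture viewer there is one more tool, called as a command line: name --argument value ..., lists and objects as JSON in quotes. move_arm: Moves the arm, as the interface text tells. Shifts and turns lie within -1 to 1; 1 stands for 100 mm of shift or 45 degrees of turn. Its arguments: {"type":"object","properties":{"motion":{"type":"array","items":{"type":"number"}}},"required":["motion"]}

```bash
mkdir -p pics
cat > h.py <<'E'
import numpy as np, cv2
from bench import robot
def snap(n,tag):
    im=robot.snapshot(n); cv2.imwrite(f'pics/{tag}.png',im[:,:,::-1]); return im
def ray(n,u,v):
    c=robot.get_calibration(n);R=np.array(c['R']);t=np.array(c['t'])
    return -R.T@t, R.T@np.array([(u-c['cx'])/c['fx'],(v-c['cy'])/c['fy'],1])
def onz(n,u,v,z):
    o,d=ray(n,u,v); return o+d*(z-o[2])/d[2]
def proj(n,X):
    c=robot.get_calibration(n);p=np.array(c['R'])@np.array(X)+np.array(c['t'])
    return p[0]/p[2]*c['fx']+c['cx'],p[1]/p[2]*c['fy']+c['cy']
def tri(n1,p1,n2,p2):
    o1,d1=ray(n1,*p1);o2,d2=ray(n2,*p2)
    s=np.linalg.lstsq(np.c_[d1,-d2],o2-o1,rcond=None)[0]
    a,b=o1+s[0]*d1,o2+s[1]*d2
    return (a+b)/2,np.linalg.norm(a-b)
def red(im):
    h=cv2.cvtColor(im,cv2.COLOR_RGB2HSV)
    m=((h[...,0]<8)|(h[...,0]>172))&(h[...,1]>140)&(h[...,2]>70)
    n,l,s,c=cv2.connectedComponentsWithStats(m.astype(np.uint8))
    return l,[(i,s[i].tolist(),c[i].round(1).tolist()) for i in range(1,n) if s[i,4]>15]
E
python3 - <<'E'
from h import *
a=snap('scene','s0');b=snap('top','t0')
for n,i in(('scene',a),('top',b)):
    print(n,red(i)[1]); print(ray(n,256,192))
cv2.imwrite('pics/both.png',cv2.resize(np.hstack([a,b])[:,:,::-1],(800,300)))
print(robot.get_obs()); print(robot.tcp_to_grasp)
E
```

```text
scene [(1, [261, 179, 8, 21, 128], [264.4, 188.9]), (3, [154, 290, 5, 4, 17], [156.1, 291.5])]
(array([0.03373493, 0.98342741, 0.48610035]), array([ 0.49113182, -0.75706625, -0.43087622]))
top [(1, [0, 43, 11, 15, 137], [4.7, 50.4]), (4, [238, 202, 8, 9, 58], [241.7, 205.9])]
(array([0.34411986, 0.32595865, 0.92658465]), array([ 0.16955205, -0.06386216, -0.98367033]))
{'time': 0.1, 'joint_positions': array([ 1.08592266e+00,  8.78811868e-02,  1.37209553e+00, -1.44469240e-05,
        1.68356798e+00, -1.03123604e-01]), 'qvel': array([-0.00128642, -0.00134926, -0.00327972, -0.00055329,  0.00109909,
        0.00037778]), 'joint_torque': array([ 1.88633334e-03, -3.41248763e+01, -3.03300333e+01,  7.19983620e-02,
        3.04760481e-02, -1.10895703e-04]), 'tool_pos': array([0.20469424, 0.50996916, 0.204425  ]), 'ee_rot': array([-3.13964951e+00, -1.86662507e-04,  2.75984080e+00]), 'wrist_force': array([-1.38917969,  0.81088776, -0.49513069]), 'wrist_torque': array([-0.00451383, -0.05033267, -0.01139814]), 'finger_force': 0.0, 'width': 0.09407529314884373}
-0.0188
```

View pics/s0.png

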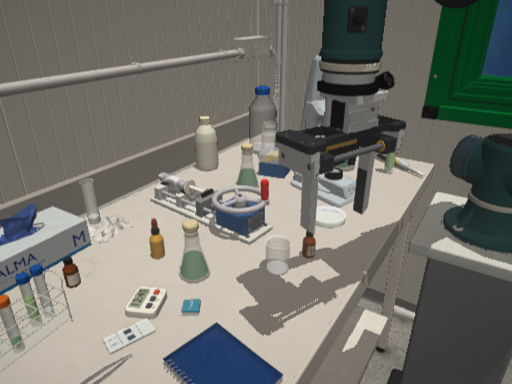

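View pics/t0.png

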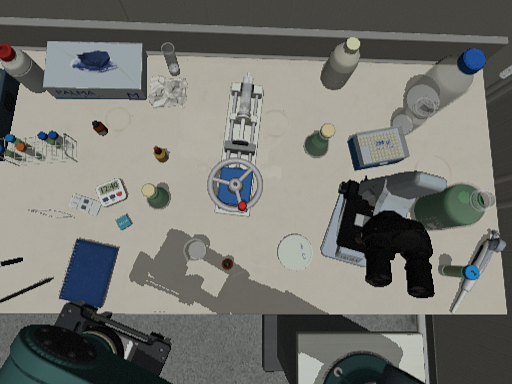

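The scene picture shows the handle at about (264,189), left of the gripper. The top view shows the wheel at about (236,185), the handle at (242,206), flasks at (155,195) and (320,140), and the syringe pointing up. Next I'll measure them.

Run:
```python
from h import *
a=cv2.imread('pics/s0.png');b=cv2.imread('pics/t0.png')
c1=cv2.resize(b[145:225,190:290],None,fx=6,fy=6,interpolation=cv2.INTER_CUBIC)
cv2.imwrite('pics/c_t.png',c1)
cv2.imwrite('pics/c_s.png',cv2.resize(a[165:245,195:285],None,fx=6,fy=6,interpolation=cv2.INTER_CUBIC))
T,e=tri('scene',(264.4,188.9),'top',(241.7,205.9));print('handle',T,e)
print('h@128',onz('top',241.7,205.9,.128))
print('centre@87',onz('top',236,185,.087))
for n,p,z in(('flaskA',(149,189),.12),('flaskB',(327,131),.13),('beaker',(195,250),.03),('brown',(228,262),.06),('petri',(295,252),.01),('amber',(158,151),.09),('plateend',(246,75),.03),('box',(380,145),.05)):
    print(n,onz('top',*p,z).round(3))
```

```text
handle [0.4511745  0.30555505 0.11380657] 0.0006115889631860212
h@128 [0.44957093 0.30605466 0.128     ]
centre@87 [0.50489799 0.31922731 0.087     ]
flaskA [0.486 0.515 0.12 ]
flaskB [0.629 0.108 0.13 ]
beaker [0.352 0.417 0.03 ]
brown [0.324 0.335 0.06 ]
petri [0.349 0.166 0.01 ]
amber [0.583 0.506 0.09 ]
plateend [0.816 0.297 0.03 ]
box [ 0.624 -0.051  0.05 ]
```

View pics/c_t.png

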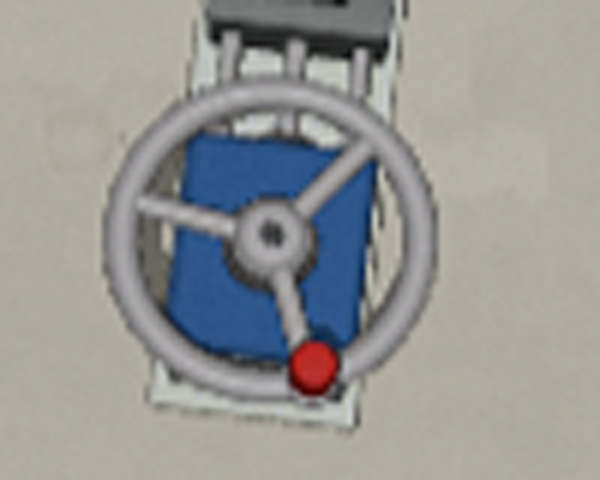

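View pics/c_s.png

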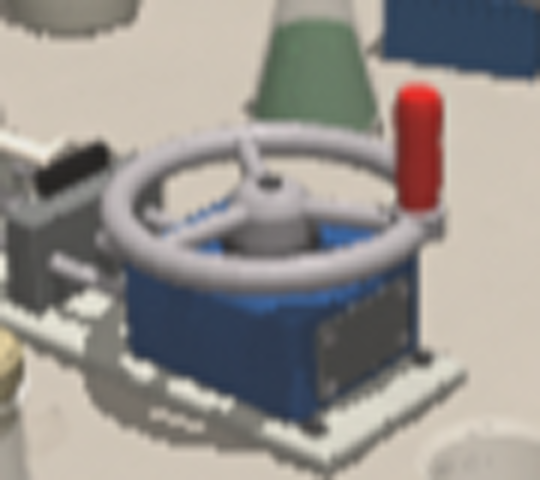

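The crops show a clear wheel, with the nut at crop (272,234) in the top view and the handle cap at (314,367). In the scene crop, the handle axis is at u≈419 with its top at 85 and bottom at 210. I'll fit the rim in both views and get the handle angle.

Run:
```python
from h import *
from scipy.optimize import least_squares
T=lambda u,v:(u/6+190-.42,v/6+145-.42); S=lambda u,v:(u/6+195-.42,v/6+165-.42)
# outer rim points: top crop / scene crop, silhouette ~ rim mid height .080
tp=[(103,240),(437,240),(270,78),(150,125),(390,125),(140,345),(215,393)]
P=np.array([onz('top',*T(*p),.080)[:2] for p in tp])
f=least_squares(lambda q:np.hypot(*(P-q[:2]).T)-q[2],[.5,.32,.06]);print('top circle',f.x,np.abs(f.fun).max())
n=tri('top',T(272,234),'scene',S(270,184));print('nut',n)
print('handle top cap', tri('top',T(314,367),'scene',S(419,97)))
print('handle mid via scene/top blob', onz('top',*T(314,367),.134))
C=np.r_[f.x[:2],.08]
# handle: scene ray of the axis at two heights, distance .06 from centre
for v,z in((97,.134),(150,.113),(205,.09)): print(z,onz('scene',*S(419,v),z))
# plate direction
print('x dir', onz('top',*T(355,425),.01),onz('top',*T(150,403),.01))
```

```text
top circle [0.50796858 0.32238372 0.06668324] 0.0007180047915125859
nut (array([0.50803932, 0.32203635, 0.08968677]), np.float64(0.0006278640103666182))
handle top cap (array([0.44972443, 0.30609158, 0.13436744]), np.float64(0.0014548145515722586))
handle mid via scene/top blob [0.44913026 0.30573352 0.134     ]
0.134 [0.45088143 0.30559059 0.134     ]
0.113 [0.44984499 0.30706221 0.113     ]
0.09 [0.44961669 0.30720786 0.09      ]
x dir [0.44081828 0.28471631 0.01      ] [0.44899052 0.37231879 0.01      ]
```

move_arm --motion '[0,0,-0.136,0,0,0,0.4,0,0,-0.136,0,0,0,0.4,0,0,-0.136,0,0,0,0.4,0,0,-0.136,0,0,0,0.4,0,0,-0.136,0,0,0,0.4,0,0,-0.136,0,0,0,0.4]'

```text
time: 0.6
tool_pos: [0.2048, 0.5101, 0.2048]
ee_rot: [-3.141, -0.001, -2.877]
wrist_force: [-0.5, -0.6, 0.0]
width: 0.0574
finger_force: 0.0
```

move_arm --motion '[0,0,0,-0.1,-0.14,0,0.4,0,0,0,-0.185,-0.259,0,0.4,0,0,0,-0.2,-0.28,0,0.4,0,0,0,-0.2,-0.28,0,0.4,0,0,0,-0.2,-0.28,0,0.4,0,0,0,-0.2,-0.28,0,0.4,0,0,0,-0.2,-0.28,0,0.4,0,0,0,-0.2,-0.28,0,0.4,0,0,0,-0.2,-0.28,0,0.4,0,0,0,-0.16,-0.215,0,0.4,0,0,0,0,0,0,0.4,0,0,0,0,0,0,0.4]'

```text
time: 1.6
tool_pos: [0.4497, 0.3079, 0.2046]
ee_rot: [3.142, -0.002, -2.885]
wrist_force: [-0.4, -0.7, -0.4]
width: 0.0376
finger_force: 0.0
```

move_arm --motion '[0,0,0,0,-0.013,0.2,0.4,0,0,0,0,0,0.25,0.4,0,0,0,0,0,0.25,0.4,0,0,0,0,0,0.2,0.4,0,0,0,0,0,0.145,0.4,0,0,0,0,0,0,0.27,0,0,0,0,0,0,0.27,0,0,0,0,0,0,0.27]'

```text
time: 2.27
tool_pos: [0.4493, 0.308, 0.1019]
ee_rot: [-3.141, 0.001, -2.881]
wrist_force: [0.7, -2.4, -1.1]
width: 0.0259
finger_force: 0.8
```

Run:
```python
from h import *
a=snap('scene','s1');b=snap('top','t1')
print(red(a)[1],red(b)[1])
cv2.imwrite('pics/c1.png',cv2.resize(a[100:245,195:345],None,fx=4,fy=4))
o=robot.get_obs();print(o['joint_positions'],o['tool_pos'],o['width'])
```

```text
[(2, [262, 180, 7, 20, 38], [266.4, 190.7]), (4, [154, 290, 5, 4, 17], [156.1, 291.5])] [(1, [0, 44, 12, 15, 145], [4.7, 50.8])]
[ 4.96514433e-01  1.18271594e-01  1.54305112e+00 -5.56523442e-04
  1.47874212e+00 -1.33376987e+00] [0.44982877 0.30786276 0.1023578 ] 0.025303502873071024
```

View pics/c1.png

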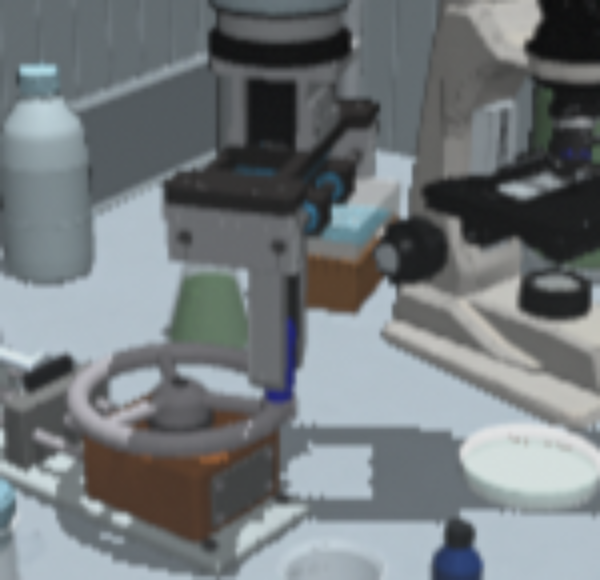

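move_arm --motion '[0,0,0.125,-0.003,0.059,0,0.27,0,0,0.125,-0.003,0.059,0,0.27,0,0,0.125,-0.003,0.059,0,0.27,0,0,0.125,-0.003,0.059,0,0.27,0,0,0,0,0,0,0.27]'

```text
time: 2.78
tool_pos: [0.4488, 0.3321, 0.1022]
ee_rot: [3.14, 0.002, 3.007]
wrist_force: [0.0, -0.9, -0.1]
width: 0.0257
finger_force: 0.2
```

```bash
cat >> h.py <<'E'
C=np.array([.508,.322])
def st():
    o=robot.get_obs();d=o['tool_pos'][:2]-C;y=np.degrees(o['ee_rot'][2])
    phi=np.degrees(np.arctan2(d[1],d[0]))
    w=lambda a:(a+180)%360-180
    print('r',np.hypot(*d).round(4),'phi',phi.round(2),'yaw',y.round(2),'diff',w(y-phi).round(2),'z',o['tool_pos'][2].round(4),'F',o['wrist_force'].round(1),'w',round(o['width'],4),o['finger_force'],'j6',o['joint_positions'][5].round(2),'t',o['time'])
E
python3 -c "
from h import *
st()"
```

```text
r 0.0601 phi 170.34 yaw 172.29 diff 1.95 z 0.1022 F [ 0.  -0.9 -0.1] w 0.0257 0.20440717635210603 j6 -0.9 t 2.7833
```

move_arm --motion '[0,0,0.125,-0.003,0.059,0,0.27,0,0,0.125,-0.003,0.059,0,0.27,0,0,0.125,-0.003,0.059,0,0.27,0,0,0.125,-0.003,0.059,0,0.27,0,0,0.125,-0.003,0.059,0,0.27,0,0,0.125,-0.003,0.059,0,0.27,0,0,0.125,-0.003,0.059,0,0.27,0,0,0.125,-0.003,0.059,0,0.27,0,0,0.125,-0.003,0.059,0,0.27,0,0,0.125,-0.003,0.059,0,0.27,0,0,0.125,-0.003,0.059,0,0.27,0,0,0,0,0,0,0.27]'

```text
time: 3.78
tool_pos: [0.4877, 0.3797, 0.1019]
ee_rot: [3.14, -0.001, 1.929]
wrist_force: [0.1, -0.0, -0.4]
width: 0.0255
finger_force: 0.2
```

```bash
python3 -c "
from h import *
st()
a=snap('scene','s2');print(red(a)[1]);b=snap('top','t2');print(red(b)[1])"
```

```text
r 0.0612 phi 109.38 yaw 110.5 diff 1.12 z 0.1019 F [ 0.1 -0.  -0.4] w 0.0255 0.19189829647075385 j6 0.21 t 3.7833
[(1, [229, 187, 8, 22, 134], [232.6, 197.7]), (3, [154, 290, 5, 4, 17], [156.1, 291.5])]
[(1, [0, 44, 12, 15, 148], [4.8, 50.7])]
```

move_arm --motion '[0,0,0.125,-0.007,0.059,0,0.27,0,0,0.125,-0.004,0.059,0,0.27,0,0,0.125,-0.004,0.059,0,0.27,0,0,0.125,-0.003,0.059,0,0.27,0,0,0.125,-0.003,0.059,0,0.27,0,0,0.125,-0.003,0.059,0,0.27,0,0,0.125,-0.003,0.059,0,0.27,0,0,0.125,-0.003,0.059,0,0.27,0,0,0.125,-0.003,0.059,0,0.27,0,0,0.125,-0.003,0.059,0,0.27,0,0,0.125,-0.003,0.059,0,0.27,0,0,0,0,0,0,0.27]'

```text
time: 4.88
tool_pos: [0.5484, 0.3679, 0.1018]
ee_rot: [-3.141, -0.003, 0.849]
wrist_force: [-0.3, 1.2, 0.8]
width: 0.0253
finger_force: 0.5
```

```bash
python3 -c "
from h import *
p=onz('scene',232.6,197.7,.113)[:2]-C;print('prev handle',np.degrees(np.arctan2(p[1],p[0])),np.hypot(*p))
st()
a=snap('scene','s3');print(red(a)[1])"
```

```text
prev handle 110.87288466396812 0.06102260953283417
r 0.0611 phi 48.65 yaw 48.65 diff -0.0 z 0.1018 F [-0.3  1.2  0.8] w 0.0253 0.4888899635989219 j6 1.23 t 4.8833
[(1, [211, 197, 7, 4, 22], [214.3, 198.4]), (3, [154, 290, 5, 4, 17], [156.1, 291.5])]
```

move_arm --motion '[0,0,0.125,-0.007,0.059,0,0.27,0,0,0.125,-0.004,0.059,0,0.27,0,0,0.125,-0.004,0.059,0,0.27,0,0,0.125,-0.003,0.059,0,0.27,0,0,0.125,-0.003,0.059,0,0.27,0,0,0.125,-0.003,0.059,0,0.27,0,0,0.125,-0.003,0.059,0,0.27,0,0,0.125,-0.003,0.059,0,0.27,0,0,0.125,-0.003,0.059,0,0.27,0,0,0.125,-0.003,0.059,0,0.27,0,0,0,0,0,0,0.27]'

```text
time: 5.85
tool_pos: [0.5678, 0.3137, 0.1019]
ee_rot: [-3.14, -0.002, -0.132]
wrist_force: [2.5, 1.1, -0.2]
width: 0.0253
finger_force: 0.6
```

```bash
python3 -c "
from h import *
st()
a=snap('scene','s4');print(red(a)[1]);b=snap('top','t4');print(red(b)[1])"
```

```text
r 0.0604 phi -7.89 yaw -7.56 diff 0.33 z 0.1019 F [ 2.5  1.1 -0.2] w 0.0253 0.5657789146061987 j6 2.12 t 5.85
[(1, [218, 171, 6, 19, 75], [221.0, 180.0]), (3, [154, 290, 5, 4, 17], [156.1, 291.5])]
[(1, [0, 43, 12, 16, 150], [4.8, 50.7])]
```

move_arm --motion '[0,0,0,0,0,0,0.4,0,0,0,0,0,0,0.4,0,0,0,0,0,-0.2,0.4,0,0,0,0,0,-0.25,0.4,0,0,0,0,0,-0.25,0.4,0,0,-0.15,0,0,0,0.4,0,0,-0.15,0,0,0,0.4,0,0,-0.15,0,0,0,0.4,0,0,-0.15,0,0,0,0.4,0,0,-0.15,0,0,0,0.4,0,0,-0.15,0,0,0,0.4,0,0,-0.15,0,0,0,0.4]'

```text
time: 6.95
tool_pos: [0.5668, 0.3139, 0.1706]
ee_rot: [-3.141, 0.001, 0.699]
wrist_force: [0.3, -0.1, -0.1]
width: 0.0379
finger_force: 0.0
```

move_arm --motion '[0,0,-0.15,0,0,0,0.4,0,0,-0.15,0,0,0,0.4,0,0,-0.15,0,0,0,0.4,0,0,-0.15,0,0,0,0.4,0,0,-0.15,0,0,0,0.4,0,0,-0.15,0,0,0,0.4,0,0,-0.15,0,0,0,0.4,0,0,-0.15,0,0,0,0.4,0,0,-0.15,0,0,0,0.4,0,0,-0.15,0,0,0,0.4,0,0,-0.15,0,0,0,0.4,0,0,-0.15,0,0,0,0.4]'

```text
time: 7.95
tool_pos: [0.5668, 0.3139, 0.1706]
ee_rot: [-3.14, -0.0, 2.113]
wrist_force: [0.6, -0.0, -1.1]
width: 0.0375
finger_force: 0.0
```

move_arm --motion '[0,0,-0.15,0,0,0,0.4,0,0,-0.15,0,0,0,0.4,0,0,-0.15,0,0,0,0.4,0,0,-0.15,0,0,0,0.4,0,0,-0.15,0,0,0,0.4,0,0,-0.15,0,0,0,0.4,0,0,-0.15,0,0,0,0.4,0,0,-0.1,0,0,0,0.4,0,0,0,0,0,0,0.4]'

```text
time: 8.7
tool_pos: [0.5668, 0.3138, 0.1706]
ee_rot: [-3.141, -0.001, 3.011]
wrist_force: [-0.1, 0.4, 0.4]
width: 0.0376
finger_force: 0.0
```

```bash
python3 -c "
from h import *
st()
a=snap('scene','s5');b=snap('top','t5');print(red(a)[1],red(b)[1])
for i,s,c in red(a)[1]:
    p=onz('scene',*c,.113)[:2]-C;print(np.degrees(np.arctan2(p[1],p[0])),np.hypot(*p))
p=onz('scene',264.4,188.9,.113)[:2]-C;print('ref',np.degrees(np.arctan2(p[1],p[0])),np.hypot(*p))
"
```

```text
r 0.0594 phi -7.9 yaw 172.51 diff -179.58 z 0.1706 F [-0.1  0.4  0.4] w 0.0376 0.0 j6 -1.02 t 8.7
[(2, [217, 171, 7, 19, 112], [219.7, 179.8]), (4, [154, 290, 5, 4, 17], [156.1, 291.5])] [(1, [0, 44, 12, 15, 149], [4.8, 50.7])]
-4.257743399183605 0.0611290751610427
106.51918270021433 0.38137789494571295
ref -162.24477024105752 0.05903557441574329
```

move_arm --motion '[0,0,0,-0.01,0,0.2,0.4,0,0,0,0,0,0.25,0.4,0,0,0,0,0,0.2,0.4,0,0,0,0,0,0.035,0.4,0,0,0,0,0,0,0.27,0,0,0,0,0,0,0.27,0,0,0,0,0,0,0.27]'

```text
time: 9.38
tool_pos: [0.5692, 0.3142, 0.1047]
ee_rot: [3.14, 0.003, 3.008]
wrist_force: [0.0, 0.7, 0.3]
width: 0.0255
finger_force: 0.0
```

move_arm --motion '[0,0,0.125,0.003,-0.059,0,0.27,0,0,0.125,0.003,-0.059,0,0.27,0,0,0.125,0.003,-0.059,0,0.27,0,0,0.125,0.003,-0.059,0,0.27,0,0,0.125,0.003,-0.059,0,0.27,0,0,0.125,0.003,-0.059,0,0.27,0,0,0.125,0.003,-0.059,0,0.27,0,0,0.125,0.003,-0.059,0,0.27,0,0,0,0,0,0,0.27]'

```text
time: 10.13
tool_pos: [0.5463, 0.2739, 0.1051]
ee_rot: [3.137, 0.002, 2.22]
wrist_force: [1.6, -0.1, 1.0]
width: 0.0255
finger_force: 0.4
```

```bash
python3 -c "
from h import *
st()
a=snap('scene','s6');print(red(a)[1])"
```

```text
r 0.0615 phi -51.48 yaw 127.22 diff 178.7 z 0.1051 F [ 1.6 -0.1  1. ] w 0.0255 0.4373886762186885 j6 -0.28 t 10.1333
[(1, [233, 167, 7, 19, 120], [236.2, 175.9]), (3, [154, 290, 5, 4, 17], [156.1, 291.5])]
```

move_arm --motion '[0,0,0.125,0.01,-0.059,0,0.27,0,0,0.125,0.004,-0.059,0,0.27,0,0,0.125,0.003,-0.059,0,0.27,0,0,0.125,0.003,-0.059,0,0.27,0,0,0.125,0.003,-0.059,0,0.27,0,0,0.125,0.003,-0.059,0,0.27,0,0,0.125,0.003,-0.059,0,0.27,0,0,0.125,0.003,-0.059,0,0.27,0,0,0.125,0.003,-0.059,0,0.27,0,0,0.125,0.003,-0.059,0,0.27,0,0,0.125,0.003,-0.059,0,0.27,0,0,0,0,0,0,0.27]'

```text
time: 11.18
tool_pos: [0.4833, 0.2678, 0.104]
ee_rot: [3.14, -0.001, 1.144]
wrist_force: [1.1, -1.4, 0.9]
width: 0.0256
finger_force: 0.6
```

```bash
python3 -c "
from h import *
st()"
```

```text
r 0.0595 phi -114.47 yaw 65.53 diff 179.99 z 0.104 F [ 1.1 -1.4  0.9] w 0.0256 0.5961227486841381 j6 0.83 t 11.1833
```

move_arm --motion '[0,0,0.125,0.0,-0.059,0,0.27,0,0,0.125,0.002,-0.059,0,0.27,0,0,0.125,0.003,-0.059,0,0.27,0,0,0.125,0.003,-0.059,0,0.27,0,0,0.125,0.003,-0.059,0,0.27,0,0,0.125,0.003,-0.059,0,0.27,0,0,0.125,0.003,-0.059,0,0.27,0,0,0.125,0.003,-0.059,0,0.27,0,0,0,0,0,0,0.27,0,0,0,0,0,0,0.27]'

```text
time: 12.02
tool_pos: [0.4516, 0.3016, 0.103]
ee_rot: [-3.141, -0.001, 0.363]
wrist_force: [0.2, 0.1, 0.1]
width: 0.0252
finger_force: 0.0
```

```bash
python3 -c "
from h import *
st()
a=snap('scene','s7');print(red(a)[1])"
```

```text
r 0.06 phi -160.14 yaw 20.8 diff -179.06 z 0.103 F [0.2 0.1 0.1] w 0.0252 0.00011764898772526067 j6 1.69 t 12.0167
[(3, [262, 196, 6, 3, 17], [264.6, 196.9]), (5, [154, 290, 5, 4, 17], [156.1, 291.5])]
```

move_arm --motion '[0,0,0,0,0,0,0.4,0,0,0,0,0,0,0.4,0,0,0,0,0,-0.25,0.4,0,0,0,0,0,-0.25,0.4,0,0,0,0,0,-0.25,0.4,0,0,0,0,0,0,0.4]'

```text
time: 12.57
tool_pos: [0.4541, 0.3024, 0.1836]
ee_rot: [-3.14, -0.011, 0.358]
wrist_force: [0.1, 0.8, 2.0]
width: 0.0378
finger_force: 0.0
```

```bash
python3 -c "
from h import *
st()
a=snap('scene','s8');print(red(a)[1]);b=snap('top','t8');print(red(b)[1])
s0=cv2.imread('pics/s0.png')[:,:,::-1];print(red(s0.copy())[1][0])
# expected scene shift per degree at ref
for d in (194.9,199.9,204.9):
    r=np.radians(d);print(d,proj('scene',[*(C+.06*np.array([np.cos(r),np.sin(r)])),.113]))
"
```

```text
r 0.0574 phi -160.06 yaw 20.54 diff -179.4 z 0.1836 F [0.1 0.8 2. ] w 0.0378 0.0 j6 1.7 t 12.5667
[(2, [262, 179, 7, 20, 132], [264.9, 188.3]), (4, [154, 290, 5, 4, 17], [156.1, 291.5])]
[(1, [0, 43, 12, 16, 149], [4.8, 50.6])]
(1, [261, 179, 8, 21, 128], [264.4, 188.9])
194.9 (np.float64(264.46258135548464), np.float64(189.48464822910663))
199.9 (np.float64(265.03347189519616), np.float64(188.53776394206378))
204.9 (np.float64(265.40249149657024), np.float64(187.58246873046158))
```

move_arm --motion '[0,0,0,-0.08,-0.323,-0.05,0.4,0,0,0,-0.08,-0.323,-0.05,0.4,0,0,0,-0.08,-0.323,-0.05,0.4,0,0,0,-0.08,-0.323,0,0.4,0,0,0,-0.08,-0.323,0,0.4,0,0,0,-0.08,-0.323,0,0.4,0,0,0,-0.08,-0.323,0,0.4,0,0,0,-0.08,-0.323,0,0.4,0,0,0,0,0,0,0.4]'

```text
time: 13.42
tool_pos: [0.2965, 0.524, 0.1893]
ee_rot: [-3.141, 0.005, 0.364]
wrist_force: [0.7, -0.9, 1.1]
width: 0.0373
finger_force: 0.0
```

```bash
python3 -c "
from h import *
st()
a=snap('scene','s9');print(red(a)[1]);b=snap('top','t9');print(red(b)[1])
for d in (194.9,199.9,204.9):
    r=np.radians(d);print(d,proj('top',[*(C+.06*np.array([np.cos(r),np.sin(r)])),.13]))
"
```

```text
r 0.2924 phi 136.32 yaw 20.87 diff -115.44 z 0.1893 F [ 0.7 -0.9  1.1] w 0.0373 0.0 j6 2.17 t 13.4167
[(2, [262, 181, 3, 18, 53], [263.0, 189.3]), (5, [154, 290, 5, 4, 17], [156.1, 291.5])]
[(1, [0, 44, 12, 15, 143], [4.7, 50.7]), (4, [241, 201, 8, 9, 59], [244.3, 205.1])]
194.9 (np.float64(241.4951670548801), np.float64(205.5819063213988))
199.9 (np.float64(243.7341248934924), np.float64(204.92331498816478))
204.9 (np.float64(245.9031701736584), np.float64(204.07454631588615))
```

move_arm --motion '[0,0,0,0.082,0.33,0,0.4,0,0,0,0.082,0.33,0,0.4,0,0,0,0.082,0.33,0,0.4,0,0,0,0.082,0.33,0,0.4,0,0,0,0.082,0.33,0,0.4,0,0,0,0.082,0.33,0,0.4,0,0,0,0.082,0.33,0,0.4,0,0,0,0.082,0.33,0,0.4,0,0,0,0,0,0,0.4,0,0,0,0,0,0,0.4]'

```text
time: 14.35
tool_pos: [0.4557, 0.2935, 0.1915]
ee_rot: [3.141, 0.002, 0.352]
wrist_force: [0.2, 1.5, -0.4]
width: 0.0377
finger_force: 0.0
```

```bash
python3 -c "
from h import *
st();print(robot.get_obs()['tool_pos'])
"
```

```text
r 0.0595 phi -151.39 yaw 20.16 diff 171.55 z 0.1915 F [ 0.2  1.5 -0.4] w 0.0377 0.0 j6 1.69 t 14.35
[0.45574144 0.2934942  0.1915258 ]
```

move_arm --motion '[0,0,0,-0.01,-0.08,0,0.4,0,0,0,0,0,0.2,0.4,0,0,0,0,0,0.2,0.4,0,0,0,0,0,0,0.4,0,0,0,0,0,0,0.4]'

```text
time: 14.77
tool_pos: [0.4493, 0.3043, 0.1511]
ee_rot: [3.142, 0.004, 0.359]
wrist_force: [-0.2, -0.8, 0.8]
width: 0.0377
finger_force: 0.0
```

```bash
python3 -c "
from h import *
st();print(robot.get_obs()['tool_pos'])
"
```

```text
r 0.0613 phi -163.21 yaw 20.59 diff -176.2 z 0.1511 F [-0.2 -0.8  0.8] w 0.0377 0.0 j6 1.7 t 14.7667
[0.44934913 0.30430493 0.15114153]
```

move_arm --motion '[0,0,0,0,0,0.2,0.4,0,0,0,0.01,0,0.2,0.4,0,0,0,0,0,0.08,0.4,0,0,0,0,0,0,0.27,0,0,0,0,0,0,0.27,0,0,0,0,0,0,0.27,0,0,0,0,0,0,0.27]'

```text
time: 15.35
tool_pos: [0.4527, 0.3037, 0.1057]
ee_rot: [3.141, -0.001, 0.357]
wrist_force: [0.3, -2.6, -0.9]
width: 0.0255
finger_force: 1.1
```

```bash
python3 -c "
from h import *
st();print(robot.get_obs()['tool_pos'])
"
```

```text
r 0.0583 phi -161.69 yaw 20.46 diff -177.85 z 0.1057 F [ 0.3 -2.6 -0.9] w 0.0255 1.0856394097208977 j6 1.7 t 15.35
[0.45266567 0.30369221 0.10573878]
```

move_arm --motion '[0,0,0.018,0,-0.008,0,0.27,0,0,0.018,0,-0.008,0,0.27,0,0,0.018,0,-0.008,0,0.27,0,0,0.018,0,-0.008,0,0.27,0,0,0.018,0,-0.008,0,0.27,0,0,0.018,0,-0.008,0,0.27,0,0,0.018,0,-0.008,0,0.27,0,0,0,0,0,0,0.27,0,0,0,0,0,0,0.27]'

```text
time: 16.1
tool_pos: [0.4506, 0.3096, 0.1046]
ee_rot: [-3.141, -0.001, 0.258]
wrist_force: [0.7, -1.3, 1.5]
width: 0.0259
finger_force: 0.8
```

```bash
python3 -c "
from h import *
st();print(robot.get_obs()['tool_pos'])
a=snap('scene','s10');print(red(a)[1]);b=snap('top','t10');print(red(b)[1])
"
```

```text
r 0.0588 phi -167.78 yaw 14.81 diff -177.41 z 0.1046 F [ 0.7 -1.3  1.5] w 0.0259 0.7945819431915879 j6 1.81 t 16.1
[0.45056508 0.30956489 0.1046449 ]
[(2, [262, 179, 7, 22, 54], [265.8, 191.1]), (4, [154, 290, 5, 4, 17], [156.1, 291.5])]
[(1, [0, 43, 12, 16, 143], [4.7, 50.7])]
```

move_arm --motion '[0,0,0,0,0.02,0,0.4,0,0,0,0,0.01,0,0.4,0,0,0,0,0,0,0.4,0,0,0,0,0,-0.25,0.4,0,0,0,0,0,-0.25,0.4,0,0,0,0,0,-0.3,0.4,0,0,0,0,0,0,0.4]'

```text
time: 16.78
tool_pos: [0.4538, 0.3082, 0.1914]
ee_rot: [-3.138, -0.012, 0.259]
wrist_force: [0.9, -0.2, 1.9]
width: 0.0378
finger_force: 0.0
```

move_arm --motion '[0,0,0,-0.1,-0.323,-0.05,0.4,0,0,0,-0.1,-0.323,-0.05,0.4,0,0,0,-0.1,-0.323,-0.05,0.4,0,0,0,-0.1,-0.323,0,0.4,0,0,0,-0.1,-0.323,0,0.4,0,0,0,-0.1,-0.323,0,0.4,0,0,0,-0.2,-0.323,0,0.4,0,0,0,-0.3,-0.2,0,0.4,0,0,0,-0.3,-0.1,0,0.4,0,0,0,0,0,0,0.4,0,0,0,0,0,0,0.4]'

```text
time: 17.7
tool_pos: [0.2487, 0.5186, 0.1989]
ee_rot: [3.141, 0.0, 0.262]
wrist_force: [-0.2, -0.4, 0.6]
width: 0.0374
finger_force: 0.0
```

```bash
python3 -c "
from h import *
st();print(robot.get_obs()['tool_pos'])
a=snap('scene','s11');print(red(a)[1]);b=snap('top','t11');print(red(b)[1])
cv2.imwrite('pics/b11.png',cv2.resize(np.hstack([a,b])[:,:,::-1],(800,300),interpolation=cv2.INTER_AREA))
"
```

```text
r 0.3254 phi 142.83 yaw 14.98 diff -127.85 z 0.1989 F [-0.2 -0.4  0.6] w 0.0374 0.0 j6 2.33 t 17.7
[0.24871276 0.51859746 0.19893929]
[(1, [261, 180, 7, 20, 131], [264.1, 189.2]), (3, [154, 290, 5, 4, 17], [156.1, 291.5])]
[(1, [0, 43, 11, 16, 139], [4.7, 50.5]), (4, [237, 202, 9, 9, 59], [241.3, 205.9])]
```

View pics/b11.png

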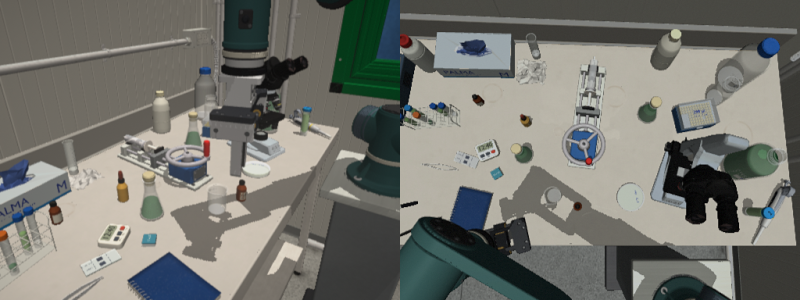

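The handle is at (241.3,205.9) in the top view, against (241.7,205.9) at the start, so it is within about 1°. The glassware stands where it was and the arm is clear.

```bash
python3 -c "
from bench import robot
print(robot.close_job())"
```

```text
the job is handed in; nothing more can be done
None
```

I turned the doser wheel one full clockwise turn; the handle stopped within about 1° of its starting place in the top view, the glassware looks undisturbed, the arm is clear, and I handed the job in at about 18 s (no verdict was returned).

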